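# Set the conduit clamp to a sliding fit

### The job

Pull the white conduit piece out of the orange upright holder, stand it fully down in the open socket of the blue clamp block and let go of it. Then screw the black knurled nut on the block down (clockwise) until it bottoms out, back it off a quarter turn so that the conduit stays free to slide, and finish while still holding the nut between the fingers at that setting. Leave everything else on the bench where it is.

Things in the scene. Friction and masses are not known exactly. Their poses are not given: they have to be found in the camera images.
- conduit: Stiff white conduit piece, round, 16 mm in diameter, 160 mm long, 35 to 70 g, with a thin grey band 60 mm from its foot. Origin at the centre of its foot (lower end); z runs up along it. Best gripped 30 to 40 mm below its top. At the start it stands loosely in the holder and its upper 80 mm or so stick out.
- holder_mouth (a point): Centre of the mouth of the fixed orange holder: an upright tube 30 mm outside and 22 mm inside diameter, mouth 80 mm above the bench, inner floor 75 mm below the mouth; 60 mm foot flange. z up.
- clamp: Fixed blue clamp block, 70 mm (its x) by 180 mm (its y) by 50 mm high, origin at the centre of its underside, z up. The open socket, ringed in white, is at its y = -55 mm, the threaded stud with the knurled nut at its y = +55 mm. A steel strap 50 mm wide, 4 mm thick lies on top under the nut (top face 54 mm above the bench).
- socket_mouth (a point): Centre of the mouth of the open socket in the top of the clamp block, 50 mm above the bench: a round vertical blind hole 20.5 mm in diameter with a 3 mm chamfer, 40 mm deep. z up.
- nut: Black knurled nut, 40 mm in diameter, 35 mm high, upright, origin at the centre of its underside, which stands 54.5 mm above the bench when bottomed out; a white mark on its rim lies along its x axis. A brass stud 12 mm in diameter reaches 106 mm above the bench through its middle. It is already started on the thread and cannot come off. It turns with slight drag (about 0.05 N m) and stays where it is left.
- nut_grip (a point): Point on the nut's axis 23 mm above its underside, a good height to grip its round side (fingertips going more than 20 mm below it would meet the strap).
- nut_turn (a joint): Turn of the nut in rad: 0 = bottomed out (hard stop), and the fingers can slip round it there without harm; growing as it is unscrewed (counter-clockwise seen from above); it starts between 3.5 and 6 and rises 5 mm per full turn (0.8 mm per rad).
- pliers: Bystander: combination pliers, orange handles, lying flat, 175 mm long. Origin on its underside.
- screwdriver: Bystander: red-handled screwdriver lying flat. Origin on its underside.
- lamp: Bystander: white lampholder with a round bulb, 108 mm high, 60 mm across. Origin on its underside.
- junction_box: Bystander: closed cream junction box 50 x 50 x 41 mm. Origin on its underside.
- tape: Bystander: yellow reel of tape lying flat, 68 mm across, 19 mm high. Origin on its underside.
- wall_switch: Bystander: cream surface-mounted wall switch 80 x 80 x 36 mm. Origin on its underside.
Not all that is in view belongs to the job. There is more than one size of the conduit; the one meant has the size given above.

How it is judged (in metres and radians):
On the way, in this order (a step that is already met when the one before it is completed fails the run):
1. the conduit stands fully down in the socket and is let go (z of conduit in the frame of socket_mouth below -0.034 m and horizontal distance between conduit and socket_mouth below 0.008 m and angle between conduit's own z axis and vertical below 0.2 rad and contact force between the fingers and conduit below 0.2 N), for 0.2 s.
2. the nut is screwed down until it bottoms out (value of joint nut_turn below 0.1 rad), for 0.2 s.
At the end, for the whole second after the job is handed in: Conduit in the socket (foot 34 mm or more below the mouth, within 8 mm of its axis, tilt under 0.2 rad), not touched by the fingers; nut bottomed, then still at 1.2 to 1.94 rad back from there, gripped with over 4 N, grasp point within 30 mm of nut_grip (all of step 1 and value of joint nut_turn between 1.2 and 1.94 rad and velocity of joint nut_turn between -0.1 and 0.1 rad/s and contact force between the fingers and nut above 4 N and distance between the grasp point and nut_grip below 0.03 m); the arm keeps its last pose, push and grip.
It fails at once if another thing on the bench is pushed more than 30 mm (distance of any of pliers, screwdriver, lamp, junction_box, tape, wall_switch from where it was at the start of the episode above 0.03 m).
It also fails if it takes over 72 s, if anything falls off the work surface, if the arm or the gripper's body presses on something with over 40 N, if the wrist force passes 120 N, or if a joint passes its speed limit or range.

### The arm

A 6-joint arm with a two-finger parallel gripper is mounted at the origin on the work surface. World frame = base frame: x ahead of the robot, y to its left, z up, the work surface at z = 0. Lengths are in mm, angles in degrees, forces in N, time in s.
With the tool pointing down it reaches from about 275 to 725 mm from the base axis. Payload 5.6 kg.
Tool frame: the origin (TCP) lies at the very end of the fingers, on their centre line; the grasp point (between the pads) lies 19 mm behind it (bot.grasp_offset is the distance from the TCP to the grasp point, in mm); z points along the fingers, y is the line along which they close (so a half turn about z gives the same grasp; the last joint's range is limited). The gripper opens to 85 mm and grips with 20 to 120 N. Pads are 22 mm wide; open, the fingers measure 114 mm over their backs; the gripper's body (76 mm by 85 mm) begins 54 mm behind the grasp point. The pads swing forward as they close: fully open they stand 13 mm farther back than shut.
Start: joints at [16.306, 14.616, 6.199, 0, -81.583, -16.306], TCP at [549.993, 0.025, 199.283] pointing down, gripper open.
Joint ranges: [-168.99, 168.99], [-69.2, 112.95], [-62.41, 85.93], [-164.36, 98.24], [-168.68, -3.75], [-174.98, 174.98]. Speed limits (degrees/s): [147.25, 147.25, 180, 180, 180, 180].

### API

Orientations are given as [roll, pitch, yaw] about the fixed x, y, z axes, in that order (R = Rz(yaw) Ry(pitch) Rx(roll)).
In Python, from station import bot gives the robot as it stands.
- The arm moves only by the shell command python3 -m pendant 'ROWS'. ROWS is JSON, a list of rows, each a list of 3 entries, a list of its own where there are three numbers: the shift along the tool's x, y, z in cm, then the turn about the tool's z in degrees, then the gripper's target within -1 to 1 (shut at 1, half-way at 0, fully open at -1). A call has 1 to 10 rows; each row shifts and turns the commanded pose from where the row before left it, along the tool's axes as they then stand; what a row does not reach is not made up. A row lasts 1/10 s, in which the tool goes at most 50 mm and 8.59 degrees, less where a joint would pass 70% of its speed; a pose out of reach is approached as far as the arm can. A call with a gripper value outside its range is refused whole. The fingers move at their own pace and stop on an object; the grip force is fixed at half the most. Time passes only in rows, so rows that do not move let the fingers close. It gives the time, the measured TCP pose, the force, the opening and the grip force at its end, in the units of the state.
- bot.observe(): the state, without advancing time (a new reading comes with each control period).
- bot.get_image(name): name is "scene" or "side" or "wrist"; returns the picture (480x640x3 uint8, blue, green, red); there is no depth.
- bot.get_calibration(name): a dict with "camera_matrix" (3x3 intrinsics, pixels), "distortion" ([k1, k2, p1, p2, k3] as OpenCV has them; the pictures are not rectified), "R" (3x3) and "t" (3): a world point X has camera coordinates R X + t; the wrist camera has in their place "mount" (4x4, takes a point from camera to tool coordinates, whose origin is the TCP and whose axes are the flange's). Camera axes: x right, y down, z forward; pixel columns grow to the right and rows downward; lengths in mm; the calibration is good to about 2 mm. A picture is of the moment at which its call begins: read the wrist's pose just before it. get_calibration takes no time and is no camera call.
- bot.sign_off(): hands the job in; it is judged then, once.
The state is a dict: "clock": time; "qpos": joint angles; "joint_velocities": joint speeds; "effort": joint torques, N m; "eef_pos": TCP position; "tcp_rot": TCP orientation; "force": force on the tool from outside, world axes, zero at the start; "torque": the same for the moment, N m; "finger_gap": opening from 0.0 (shut) to 1.0 (fully open); "grip_force": force on a finger pad.
Only numpy, scipy, OpenCV 4.12 (cv2) and the standard library are available. Lean on these libraries where they do the work, as an engineer would, in place of code of your own. Each camera call takes 0.05 s, during which the arm holds its last target. There are 200 camera calls.

## Working session

There is one attempt and no reset: what is moved stays moved. The work goes in short steps, Python scripts to look and compute and a shell command to move; the robot and the scene stay as the last step left them, time stands still between calls to the robot, and variables do not carry over. Pictures are saved under pics/ and viewed, at most 13 in all, crops included, and the job is handed in when it is done.

```bash
mkdir -p pics; ls; python3 - <<'E'
from station import bot
import cv2,numpy as np
print(bot.observe())
for n in("scene","side"):
    cv2.imwrite(f"pics/{n}0.png",bot.get_image(n))
    c=bot.get_calibration(n);print(n,{k:np.round(v,4).tolist() for k,v in c.items()})
print(bot.get_calibration("wrist"))
E
```

```text
pics
{'clock': 0.0, 'qpos': array([ 1.63041624e+01,  1.46528329e+01,  6.12821750e+00, -2.92969838e-02,
       -8.15818962e+01, -1.63071347e+01]), 'joint_velocities': array([-0.00066761, -0.12678288, -0.06984354,  0.06480259,  0.02777929,
        0.08829964]), 'effort': array([-4.48901856e-04, -3.86631560e+01,  2.37934113e+01,  5.36471218e+00,
       -6.25866101e-03, -4.57470776e-06]), 'eef_pos': array([5.49427359e+02, 4.54705106e-02, 1.98375270e+02]), 'tcp_rot': array([ 1.79889637e+02, -2.09955046e-03, -9.00072862e+01]), 'force': array([-1.0214774 ,  0.17030054, -0.19725568]), 'torque': array([ 0.02812818,  0.04750053, -0.00388097]), 'grip_force': 0.0, 'finger_gap': 1.0014782577005965}
scene {'camera_matrix': [[492.3393, 0.0, 314.0038], [0.0, 492.3393, 238.9346], [0.0, 0.0, 1.0]], 'distortion': [-0.1327, 0.0, 0.0, 0.0, 0.0], 'R': [[0.1261, 0.9918, 0.0184], [0.7482, -0.0829, -0.6583], [-0.6514, 0.0968, -0.7525]], 't': [-70.2727, -387.6674, 1644.346]}
side {'camera_matrix': [[456.2708, 0.0, 320.9079], [0.0, 456.2708, 233.0055], [0.0, 0.0, 1.0]], 'distortion': [-0.1053, 0.0, 0.0, 0.0, 0.0], 'R': [[-0.8678, -0.4967, -0.016], [-0.2536, 0.4703, -0.8453], [0.4274, -0.7294, -0.5341]], 't': [535.4025, 215.7073, 885.2885]}
{'camera_matrix': array([[420.6960427 ,   0.        , 320.43693296],
       [  0.        , 420.6960427 , 234.63344453],
       [  0.        ,   0.        ,   1.        ]]), 'distortion': array([-0.06174665,  0.        ,  0.        ,  0.        ,  0.        ]), 'mount': array([[-5.54896288e-04, -9.61580672e-01, -2.74521954e-01,
         7.07360192e+01],
       [ 9.99999761e-01, -6.46743968e-04,  2.44061881e-04,
        -3.24283033e-01],
       [-4.12230605e-04, -2.74521753e-01,  9.61580801e-01,
        -1.75093714e+02],
       [ 0.00000000e+00,  0.00000000e+00,  0.00000000e+00,
         1.00000000e+00]])}
```

View pics/scene0.png

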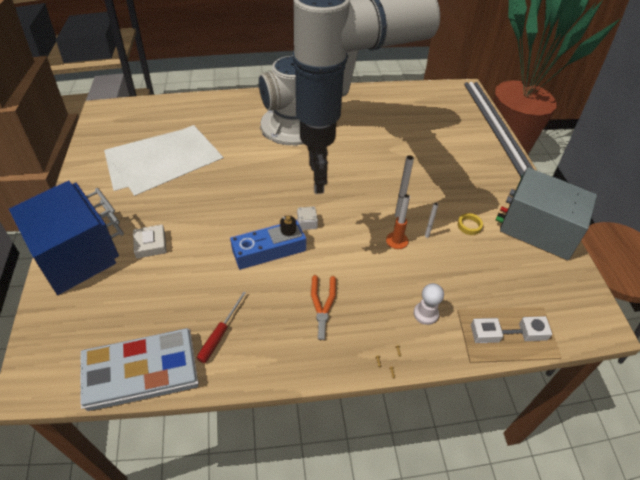

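View pics/side0.png

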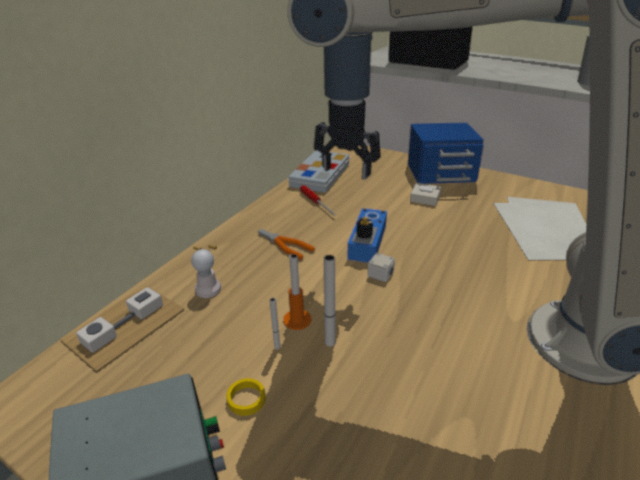

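Scene: the blue block is at (268,243), with the socket ring at (246,243) and the nut at (288,226). The holder is at (398,235). There are three conduit candidates in the side view:
- One in the orange holder, at (295,270).
- A taller, thicker one free-standing at (330,300).
- A thin short one at (276,325).

The one in the holder fits the description. I'll confirm it in an enlarged crop and measure.

```bash
cat > h.py <<'E'
import cv2,numpy as np
from station import bot
from scipy.spatial.transform import Rotation as Ro
def cam(n,st=None):
    c=bot.get_calibration(n);K,D=c["camera_matrix"],c["distortion"]
    if n=="wrist":
        T=np.eye(4);T[:3,:3]=Ro.from_euler("xyz",st["tcp_rot"],degrees=True).as_matrix();T[:3,3]=st["eef_pos"]
        M=np.linalg.inv(T@c["mount"]);R,t=M[:3,:3],M[:3,3]
    else:R,t=np.array(c["R"]),np.array(c["t"])
    return K,D,R,t
def ray(C,uv):
    K,D,R,t=C;p=cv2.undistortPoints(np.array([[uv]],float),K,D)[0,0]
    d=R.T@np.r_[p,1];return -R.T@t,d/np.linalg.norm(d)
def onz(C,uv,z):
    o,d=ray(C,uv);return o+d*(z-o[2])/d[2]
def tri(rs):
    A=sum(np.eye(3)-np.outer(d,d) for o,d in rs);b=sum((np.eye(3)-np.outer(d,d))@o for o,d in rs);return np.linalg.solve(A,b)
def proj(C,X):
    K,D,R,t=C;return cv2.projectPoints(np.array([X],float),cv2.Rodrigues(R)[0],t,K,D)[0].ravel()
E
python3 - <<'E'
import cv2,numpy as np
a=cv2.imread("pics/scene0.png");b=cv2.imread("pics/side0.png")
A=cv2.resize(a[145:265,370:450],None,fx=5,fy=5,interpolation=2)[:, :400]
A=cv2.resize(a[145:265,365:445],(400,600),interpolation=2)
B=cv2.resize(b[240:360,260:340],(400,600),interpolation=2)
cv2.imwrite("pics/crop1.png",np.hstack([A,B]))
C=cv2.resize(a[205:275,225:325],(400,280),interpolation=2);D=cv2.resize(b[200:290,335:405],(400,514),interpolation=2)
D=cv2.resize(b[200:290,335:405],(400,514),interpolation=2)
E=np.zeros((514,800,3),np.uint8);E[:280,:400]=C;E[:,400:]=D
cv2.imwrite("pics/crop2.png",E)
E
```

```text
(no output)
```

View pics/crop1.png

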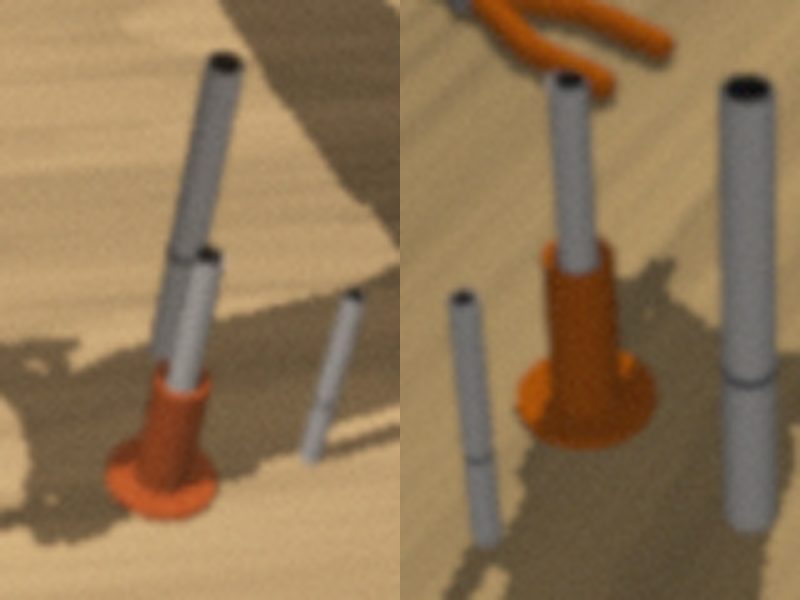

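View pics/crop2.png

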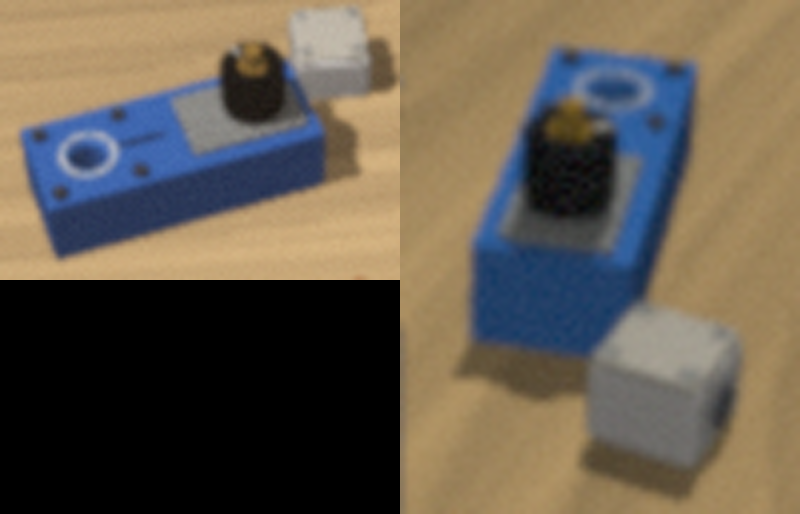

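Crops confirm it. The conduit stands in the orange tube with its top at scene (406.6,196.2) and side (294,255.8). Of the free-standing ones, one is clearly taller and thicker (scene top (410,158)) and the other thin and short (scene top (435,204)). The socket ring is at scene (247,243.8), side (372,215.8), and the stud top at scene (288.3,216.3), side (365,218).

```bash
python3 - <<'E'
from h import *
np.set_printoptions(precision=1,suppress=True)
S,Q=cam("scene"),cam("side")
for n,a,b,z in [("top",(406.6,196.2),(294,255.8),165),("flange",(397.2,241),(297.2,319.6),5),("thintop",(435.4,203.8),(272.4,299.4),130),("talltop",(410,157.8),(329.4,257.6),200),("socket",(247,243.8),(372.1,215.8),50),("stud",(288.3,216.3),(365.1,218),106),("jbox",(307,214.5),(381.5,259.5),41)]:
    print(n,tri([ray(S,a),ray(Q,b)]),onz(S,a,z),onz(Q,b,z))
E
```

```text
top [546.8 223.4 163.3] [550.  223.6 165. ] [544.8 223.8 165. ]
flange [548.  223.9  -1.2] [554.6 222.7   5. ] [543.5 227.8   5. ]
thintop [540.4 308.2 121.5] [549.  304.2 130. ] [534.  315.6 130. ]
talltop [455.2 249.3 206.1] [449.9 253.  200. ] [458.8 239.9 200. ]
socket [ 556.3 -170.5   47.4] [ 559.5 -169.8   50. ] [ 554.3 -167.7   50. ]
stud [528.2 -62.5 104.6] [529.9 -62.4 106. ] [527.1 -60.8 106. ]
jbox [459.9  -8.9  37. ] [466.5  -8.   41. ] [457.   -6.9  41. ]
```

Measurements check out: the top is at z≈164 (expected 165) and the socket-to-stud distance is 110.8 (expected 110). The target is the conduit at about (547,223). Moving above it, then a look from the wrist camera.

```bash
python3 -m pendant '[[[-2,0,-0.6],0,-1],[[-3,0,-0.7],0,-1],[[-3.5,0,-0.7],0,-1],[[-3.5,0.1,0],0,-1],[[-3.5,0.1,0],0,-1],[[-3.5,0,0],0,-1],[[-2.4,0,0],0,-1],[[-1,0,0],0,-1],[[0,0,0],0,-1],[[0,0,0],0,-1]]'; python3 - <<'E'
from h import *
st=bot.observe();im=bot.get_image("wrist");cv2.imwrite("pics/w1.png",im);print(st["eef_pos"],st["tcp_rot"])
C=cam("wrist",st);print(proj(C,[547,223.5,165]),proj(C,[547,223.5,80]),proj(C,st["eef_pos"]))
E
```

```text
clock: 1.1
eef_pos: [548.0, 223.3, 219.1]
tcp_rot: [180.0, -0.0, -90.0]
force: [0.9, 0.9, -0.3]
finger_gap: 0.998
grip_force: 0.0
[547.95597543 223.32341074 219.11199152] [ 1.79978236e+02 -2.88446075e-02 -9.00141318e+01]
[322.55207413 243.91381705] [321.92627198 211.09125945] [321.09232552 279.29972088]
```

View pics/w1.png

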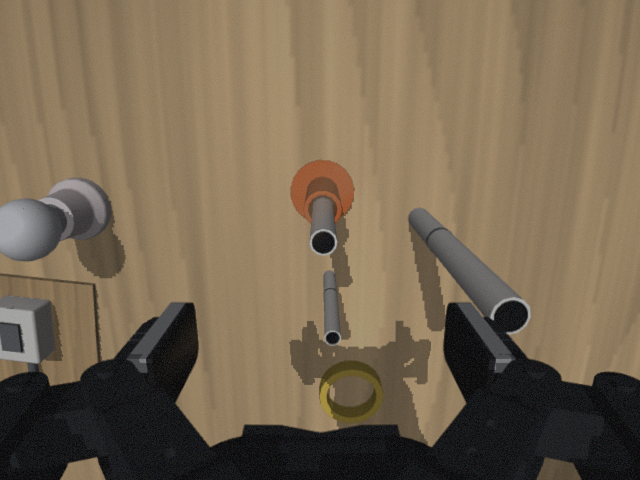

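The wrist view shows the conduit top at (323,242), against a prediction of (322.6,243.9), so the position is good. The tall tube at (513,314) clears the fingers. Descending to grip about 35 mm below the top.

```bash
python3 -m pendant '[[[0,0.1,1.5],0,-0.4],[[0,0,1.5],0,-0.4],[[0,0,1.5],0,-0.4],[[0,0,1.5],0,-0.4],[[0,0,1.5],0,-0.4],[[0,0,1.5],0,-0.4],[[0,0,1.2],0,-0.4],[[0,0,0.6],0,-0.4],[[0,0,0],0,-0.4],[[0,0,0],0,-0.4]]' && python3 -m pendant '[[[0,0,0],0,1],[[0,0,0],0,1],[[0,0,0],0,1],[[0,0,0],0,1],[[0,0,0],0,1],[[0,0,0],0,1],[[0,0,0],0,1],[[0,0,0],0,1]]'
```

```text
clock: 2.15
eef_pos: [547.5, 223.9, 112.0]
tcp_rot: [-179.9, 0.0, -90.0]
force: [-0.7, -0.1, 1.4]
finger_gap: 0.701
grip_force: 0.0
clock: 2.95
eef_pos: [547.4, 224.1, 111.9]
tcp_rot: [-179.9, 0.0, -90.0]
force: [0.0, -0.1, 4.7]
finger_gap: 0.163
grip_force: 58.9
```

Gripped: the opening is near 16 mm and the grip force is 59 N. Lifting straight up, then travelling toward the socket.

```bash
python3 -m pendant '[[[0,0,-0.7],0,1],[[0,0,-1.4],0,1],[[0,0,-1.6],0,1],[[0,0,-1.6],0,1],[[0,0,-1.6],0,1],[[0,0,-1.6],0,1],[[0,0,-1.6],0,1],[[0,0,-1.6],0,1],[[0,0,-0.9],0,1],[[0,0,-0.4],0,1]]' && python3 -m pendant '[[[0.7,0,0],0,1],[[1.4,0,0],0,1],[[2,0,0],0,1],[[2.5,0,0],0,1],[[2.5,0,0],0,1],[[2.5,0,0],0,1],[[2.5,0,0],0,1],[[2.5,0,0],0,1],[[2.5,0,0],0,1],[[2.5,0,0],0,1]]' && python3 -m pendant '[[[2.5,-0.1,0],0,1],[[2.5,-0.1,0],0,1],[[2.5,-0.2,0],0,1],[[2.5,-0.2,0],0,1],[[2.5,-0.2,0],0,1],[[2,-0.2,0],0,1],[[1.5,0,0],0,1],[[0.8,0,0],0,1],[[0,0,0],0,1],[[0,0,0],0,1]]'; python3 - <<'E'
from h import *
st=bot.observe();im=bot.get_image("wrist");a=bot.get_image("scene");b=bot.get_image("side");print(st["eef_pos"],st["tcp_rot"],st["grip_force"],st["force"])
cv2.imwrite("pics/w2.png",im);cv2.imwrite("pics/s2.png",a);cv2.imwrite("pics/d2.png",b)
C=cam("wrist",st);S,Q=cam("scene"),cam("side");e=st["eef_pos"]
foot=e-[0,0,106];print([proj(c,foot).round(1) for c in(C,S,Q)],[proj(c,[557,-169,50]).round(1) for c in(C,S,Q)])
def cr(i,p,w,h,s):
    u,v=int(p[0])-w//2,int(p[1])-h//2;u=max(u,0);v=max(v,0);print(u,v);return cv2.resize(i[v:v+h,u:u+w],(w*s,h*s),interpolation=2)
cv2.imwrite("pics/c3.png",np.hstack([cr(a,proj(S,e-[0,0,80]),80,120,5),cr(b,proj(Q,e-[0,0,80]),80,120,5)]))
E
```

```text
clock: 3.95
eef_pos: [547.0, 224.2, 241.8]
tcp_rot: [-180.0, 0.0, -90.0]
force: [-0.2, -0.2, -1.0]
finger_gap: 0.166
grip_force: 58.6
clock: 4.95
eef_pos: [546.1, 5.4, 241.0]
tcp_rot: [180.0, -0.0, -90.1]
force: [0.2, 0.7, -0.8]
finger_gap: 0.162
grip_force: 58.6
clock: 5.95
eef_pos: [556.8, -159.7, 241.3]
tcp_rot: [-180.0, 0.0, -90.0]
force: [-0.5, 0.6, -0.8]
finger_gap: 0.161
grip_force: 58.6
[ 556.82785656 -159.70383727  241.27671223] [-1.79996657e+02  1.67593345e-02 -8.99973856e+01] 58.57117295265198 [-0.50420363  0.57949967 -0.77529142]
[array([320.8, 221.3]), array([248.2, 219.2]), array([371.3, 188.2])] [array([320.5, 187.3]), array([247.3, 243. ]), array([371.4, 215.3])]
207 151
331 118
```

View pics/w2.png

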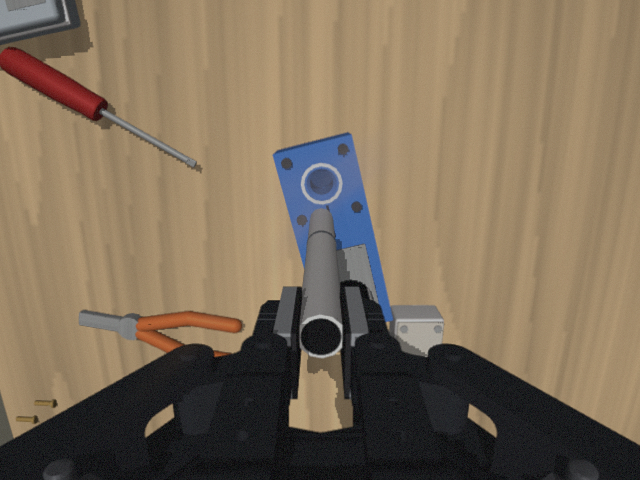

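View pics/c3.png

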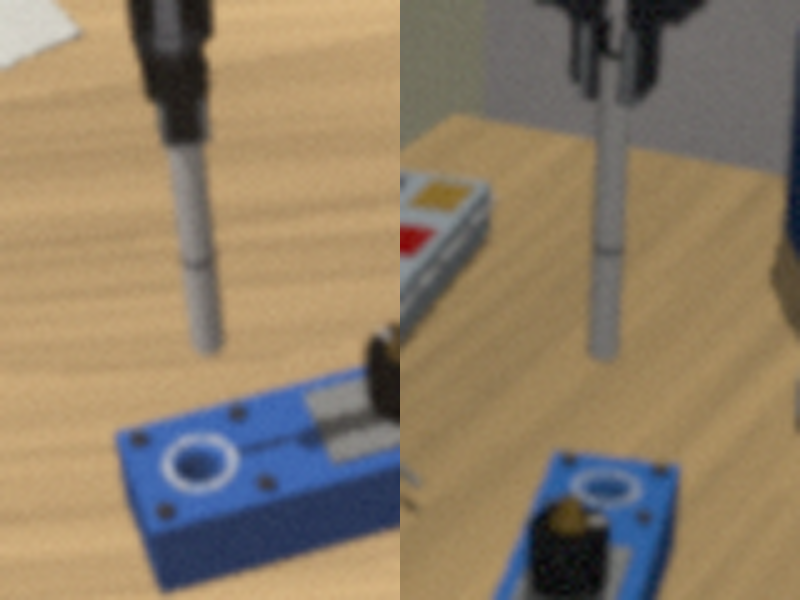

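Wrist view: the socket ring is at about (321.5,184), and the conduit hangs straight, its foot edge at (320,209) as predicted. In the scene view the foot is at (248.5,220) and the ring at (247,243.6), also consistent. Next I'll measure the ring offset relative to the foot.

```bash
python3 - <<'E'
from h import *
np.set_printoptions(precision=1,suppress=True)
st=bot.observe();im=cv2.imread("pics/w2.png");C=cam("wrist",st)
hsv=cv2.cvtColor(im,cv2.COLOR_BGR2HSV);m=((hsv[...,1]<60)&(hsv[...,2]>150)).astype(np.uint8);r=np.zeros_like(m);r[155:215,295:348]=m[155:215,295:348]
ys,xs=np.nonzero(r);k=ys<207;h=cv2.convexHull(np.c_[xs,ys][k].astype(np.float32));e=cv2.fitEllipse(h);print(e,onz(C,e[0],50))
b=((hsv[...,0]>100)&(hsv[...,0]<130)&(hsv[...,1]>120)).astype(np.uint8)
for p in [(287.5,163.5),(343.5,149.5),(302,219.5),(357,207)]:print(onz(C,p,50))
S,Q=cam("scene"),cam("side");p=(247,243.6),(331+205/5,118+488/5);print(tri([ray(S,p[0]),ray(Q,p[1])]),onz(S,p[0],50),onz(Q,p[1],50))
f=(207+207/5,151+345/5),(331+204/5,118+354/5);print("foot",tri([ray(S,f[0]),ray(Q,f[1])]))
E
```

```text
((321.2977294921875, 183.3490753173828), (41.242279052734375, 41.325565338134766), 117.43939971923828) [ 556.6 -172.    50. ]
[ 585.8 -189.3   50. ]
[ 537.5 -201.3   50. ]
[ 573.8 -139.4   50. ]
[ 524.8 -150.9   50. ]
[ 556.4 -170.4   48.1] [ 558.9 -169.8   50. ] [ 555.  -168.5   50. ]
foot [ 556.3 -160.   132.9]
```

Socket is at about (556.6,−171,50). Shift 11 mm and lower to just above the mouth, then check.

```bash
python3 -m pendant '[[[0.6,0,0.4],0,1],[[0.5,0,1.0],0,1],[[0,0,1.2],0,1],[[0,0,1.2],0,1],[[0,0,1.2],0,1],[[0,0,1.2],0,1],[[0,0,1.0],0,1],[[0,0,0.5],0,1],[[0,0,0],0,1],[[0,0,0],0,1]]'; python3 - <<'E'
from h import *
st=bot.observe();im=bot.get_image("wrist");a=bot.get_image("scene");b=bot.get_image("side");print(st["eef_pos"])
C=cam("wrist",st);S,Q=cam("scene"),cam("side");e=st["eef_pos"];X=[556.6,-171,50]
def cr(i,p,w,h,s):
    u,v=int(p[0])-w//2,int(p[1])-h//2;u=max(u,0);v=max(v,0);print(u,v);return cv2.resize(i[v:v+h,u:u+w],(w*s,h*s),interpolation=2)
cv2.imwrite("pics/c4.png",np.hstack([cr(a,proj(S,X),32,60,8),cr(b,proj(Q,X),32,60,8),cr(im,proj(C,X),64,120,4)]))
E
```

```text
clock: 7.1
eef_pos: [557.3, -171.1, 164.7]
tcp_rot: [-180.0, -0.0, -90.0]
force: [0.4, -0.6, -0.2]
finger_gap: 0.161
grip_force: 58.6
[ 557.29882719 -171.11967772  164.73186917]
230 212
355 185
289 158
```

View pics/c4.png

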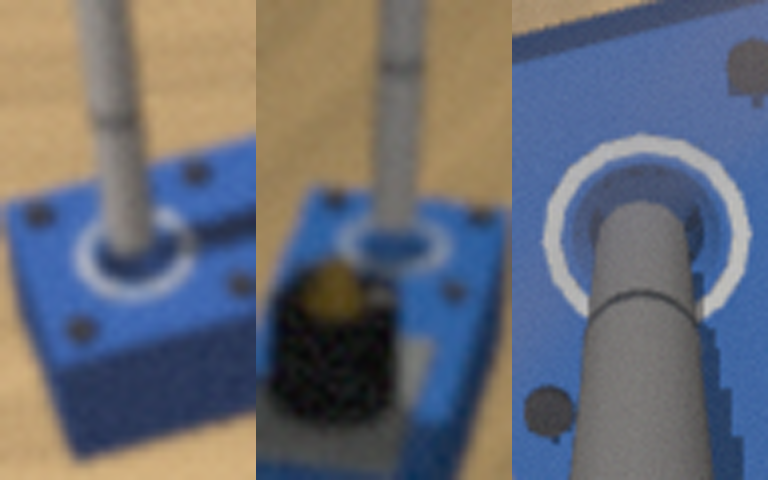

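The foot sits about 8 mm above the mouth, centred in the ring to within 2 mm in all three views. Lowering with force checks.

```bash
python3 -m pendant '[[[0,0,0.3],0,1],[[0,0,0.4],0,1],[[0,0,0.4],0,1],[[0,0,0.4],0,1],[[0,0,0.3],0,1],[[0,0,0],0,1]]'; python3 -m pendant '[[[0,0,0.5],0,1],[[0,0,0.5],0,1],[[0,0,0.4],0,1],[[0,0,0.4],0,1],[[0,0,0],0,1]]'
```

```text
clock: 7.85
eef_pos: [556.7, -170.9, 145.6]
tcp_rot: [179.9, 0.0, -90.0]
force: [0.7, 0.3, 0.1]
finger_gap: 0.166
grip_force: 58.6
clock: 8.35
eef_pos: [556.5, -170.9, 127.5]
tcp_rot: [179.9, 0.0, -90.0]
force: [-0.1, -0.4, -1.2]
finger_gap: 0.161
grip_force: 58.6
```

```bash
python3 -m pendant '[[[0,0,0.4],0,1],[[0,0,0.4],0,1],[[0,0,0.2],0,1],[[0,0,0],0,1],[[0,0,0],0,1]]'
```

```text
clock: 8.85
eef_pos: [557.0, -171.0, 118.3]
tcp_rot: [-180.0, -0.0, -90.0]
force: [0.4, 0.4, -0.6]
finger_gap: 0.164
grip_force: 58.6
```

```bash
python3 -m pendant '[[[0,0,0.1],0,1],[[0,0,0.1],0,1],[[0,0,0.05],0,1],[[0,0,0],0,1],[[0,0,0],0,1]]'
```

```text
clock: 9.35
eef_pos: [557.5, -171.3, 116.8]
tcp_rot: [-179.9, -0.0, -90.0]
force: [-0.4, 0.0, 5.2]
finger_gap: 0.162
grip_force: 59.2
```

Floor contact (5 N). Release and rise.

```bash
python3 -m pendant '[[[0,0,0],0,0],[[0,0,0],0,0],[[0,0,0],0,0],[[0,0,0],0,-0.4],[[0,0,0],0,-0.4],[[0,0,0],0,-0.4]]' && python3 -m pendant '[[[0,0,-0.5],0,-0.4],[[0,0,-1.2],0,-0.4],[[0,0,-2],0,-0.4],[[0,0,-2],0,-0.4],[[0,0,-2],0,-0.4],[[0,0,-1.5],0,-0.4],[[0,0,-0.8],0,-0.4],[[0,0,0],0,-0.4],[[0,0,0],0,-0.4]]'; python3 - <<'E'
from h import *
st=bot.observe();im=bot.get_image("wrist");a=bot.get_image("scene");b=bot.get_image("side");print(st["eef_pos"])
C=cam("wrist",st);S,Q=cam("scene"),cam("side");X=[557,-171,100]
def cr(i,p,w,h,s):
    u,v=int(p[0])-w//2,int(p[1])-h//2;u=max(u,0);v=max(v,0);print(u,v);return cv2.resize(i[v:v+h,u:u+w],(w*s,h*s),interpolation=2)
cv2.imwrite("pics/c5.png",np.hstack([cr(a,proj(S,X),64,120,4),cr(b,proj(Q,X),64,120,4),cv2.resize(im[:,192:448],(256,480))]))
for z in(70,170):print([proj(c,[557,-171,z]).round(1) for c in(S,Q,C)])
E
```

```text
clock: 9.95
eef_pos: [557.0, -171.0, 115.7]
tcp_rot: [180.0, 0.0, -90.0]
force: [-0.2, 0.1, -0.3]
finger_gap: 0.699
grip_force: 0.0
clock: 10.85
eef_pos: [556.8, -170.8, 215.3]
tcp_rot: [180.0, 0.0, -90.0]
force: [-0.9, 0.4, -0.9]
finger_gap: 0.698
grip_force: 0.0
[ 556.75015701 -170.79415694  215.34083712]
212 169
340 138
[array([245.8, 237.8]), array([372. , 208.5]), array([320.3, 208.7])]
[array([242.1, 209.3]), array([373.7, 174.2]), array([320.4, 247.9])]
```

View pics/c5.png

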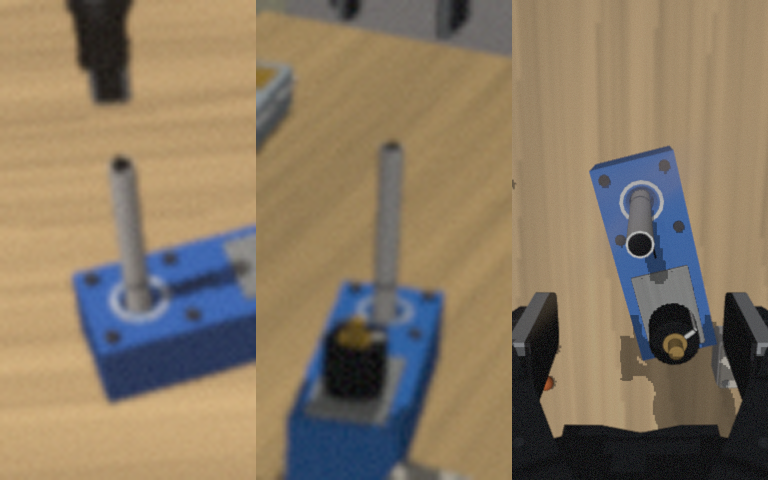

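The conduit is seated: its top is at scene (242.5,209.5), expected (242.1,209.3). In the wrist view the stud top is at about (356,345), with the mark to its upper right. Next I'll locate the nut and check the joint 6 range.

```bash
python3 - <<'E'
from h import *
np.set_printoptions(precision=1,suppress=True)
st=bot.observe();C=cam("wrist",st);im=bot.get_image("wrist");hsv=cv2.cvtColor(im,cv2.COLOR_BGR2HSV)
print(st["qpos"],st["tcp_rot"],onz(C,(356,345),106))
k=im.max(2)<45;k[:290]=0;k[370:]=0;k[:,:325]=0;k[:,:395]&=True;k[:,395:]=0
ys,xs=np.nonzero(k);print(xs.min(),xs.max(),ys.min(),ys.max())
for z in (58,94):print(z,proj(C,[528.5,-62.5,z]))
# block axis from screw/socket: ring measured + stud
for p in((385,331),(369,340)):print(onz(C,p,93))
E
```

```text
[ -1.7  18.2  13.4  -0.  -85.3   1.7] [179.9   0.  -90. ] [529.5 -73.  106. ]
328 378 304 364
58 [352.3 326.9]
94 [355.7 348.7]
[505.6 -77.6  93. ]
[518.  -69.7  93. ]
```

The wrist estimate of the stud (y≈−73, taken at a steep angle near the image edge) disagrees with the triangulation (y≈−62). The block geometry supports −63. Moving above it for a direct look, with the gripper open.

```bash
python3 -m pendant '[[[-1.2,0.3,0],0,-1],[[-2.5,0.6,0],0,-1],[[-2.5,0.6,0],0,-1],[[-2.5,0.6,0],0,-1],[[-1.5,0.4,0],0,-1],[[-0.5,0.2,0],0,-1],[[0,0,0],0,-1],[[0,0,0],0,-1]]'; python3 - <<'E'
from h import *
np.set_printoptions(precision=1,suppress=True)
st=bot.observe();C=cam("wrist",st);im=bot.get_image("wrist");cv2.imwrite("pics/w6.png",im);hsv=cv2.cvtColor(im,cv2.COLOR_BGR2HSV)
print(st["qpos"],st["eef_pos"])
p=proj(C,[529.5,-63.5,100]).astype(int);print(p,[proj(C,[529.5,-63.5,z]) for z in(58,94,106)])
u,v=p[0]-60,p[1]-60
k=(hsv[...,0]>8)&(hsv[...,0]<28)&(hsv[...,1]>110);w=np.zeros(k.shape,np.uint8);w[v+30:v+90,u+30:u+90]=k[v+30:v+90,u+30:u+90]
n,l,s,c=cv2.connectedComponentsWithStats(w)
for i in range(1,n):
    if s[i,4]>30:print(s[i],c[i],onz(C,c[i],106))
print(u,v);cv2.imwrite("pics/c6.png",cv2.resize(im[v:v+120,u:u+120],(480,480),interpolation=2))
E
```

```text
clock: 11.85
eef_pos: [530.1, -64.4, 215.7]
tcp_rot: [180.0, -0.0, -90.0]
force: [-0.0, -1.0, -0.3]
finger_gap: 1.002
grip_force: 0.0
[  9.9  12.5   5.9   0.  -83.3  -9.9] [530.1 -64.4 215.7]
[321 219] [array([321.4, 206.9]), array([321.6, 217.4]), array([321.6, 221.4])]
[315 208  20  20 201] [325.3 219. ] [526.9 -65.2 106. ]
261 159
```

View pics/c6.png

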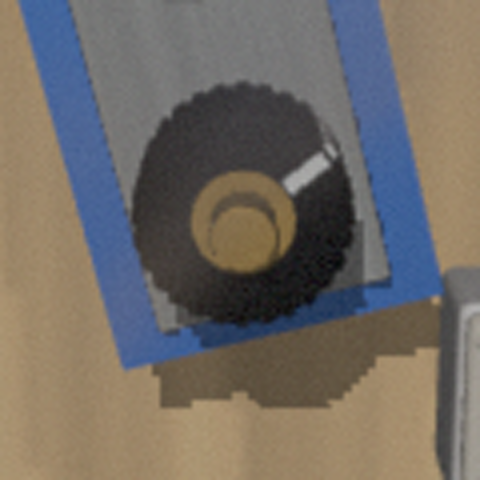

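The stud top is at about (322,217) and the mark points to the upper right. Using the nut axis at about (529,−65), which agrees with the block geometry. I'll turn −90° so the fingers close along y (the uncertain axis), descend, grip and read the side force.

```bash
python3 -m pendant '[[[0.05,0.1,0],-8,-1],[[0,0,0.5],-8,-1],[[0,0,1],-8,-1],[[0,0,1.5],-8,-1],[[0,0,1.5],-8,-1],[[0,0,1.5],-8,-1],[[0,0,1.5],-8,-1],[[0,0,1.5],-8,-1],[[0,0,1.5],-8,-1],[[0,0,1],-8,-1]]' && python3 -m pendant '[[[0,0,0.8],-6,-1],[[0,0,0.8],-4,-1],[[0,0,0.8],0,-1],[[0,0,0.5],0,-1],[[0,0,0.3],0,-1],[[0,0,0],0,-1],[[0,0,0],0,-1]]'; python3 -c "
from station import bot;print(bot.observe()['qpos'])"
```

```text
clock: 12.9
eef_pos: [528.6, -65.4, 99.4]
tcp_rot: [180.0, 0.1, -9.8]
force: [0.1, -0.5, -0.3]
finger_gap: 1.001
grip_force: 0.0
clock: 13.6
eef_pos: [529.2, -64.6, 69.1]
tcp_rot: [180.0, -0.0, -0.0]
force: [-0.7, 0.7, 0.7]
finger_gap: 0.996
grip_force: 0.0
[ 9.88788605e+00  1.71253756e+01 -9.98897097e+00  1.17787890e-02
 -6.28591446e+01  8.00809559e+01]
```

```bash
python3 -m pendant '[[[0,0,0.3],0,-1],[[0,0,0.3],0,-0.4],[[0,0,0],0,0.2],[[0,0,0],0,0.2],[[0,0,0],0,1],[[0,0,0],0,1],[[0,0,0],0,1],[[0,0,0],0,1]]'; python3 -c "
from station import bot;o=bot.observe();print(o['qpos'],o['torque'])"
```

```text
clock: 14.4
eef_pos: [529.1, -64.6, 63.1]
tcp_rot: [180.0, -0.0, 0.0]
force: [-1.0, -0.5, 2.1]
finger_gap: 0.102
grip_force: 58.6
[ 9.88654288e+00  1.74248137e+01 -1.05233254e+01  1.77250150e-02
 -6.20344182e+01  8.01071949e+01] [-0.15118964  0.3159539   0.07500319]
```

An opening of 0.10 is too small for a 40 mm nut, so I'm looking before doing anything else.

```bash
python3 - <<'E'
from h import *
st=bot.observe();im=bot.get_image("wrist");a=bot.get_image("scene");b=bot.get_image("side")
S,Q=cam("scene"),cam("side");e=st["eef_pos"]
def cr(i,p,w,h,s):
    u,v=int(p[0])-w//2,int(p[1])-h//2;u=max(u,0);v=max(v,0);print(u,v);return cv2.resize(i[v:v+h,u:u+w],(w*s,h*s),interpolation=2)
o=np.zeros((600,800,3),np.uint8);o[:300,:400]=cr(a,proj(S,e),100,75,4);o[300:,:400]=cr(b,proj(Q,e),100,75,4);o[:,400:]=cv2.resize(im[:,160:480],(400,600))
cv2.imwrite("pics/c7.png",o)
E
```

```text
237 190
314 195
```

View pics/c7.png

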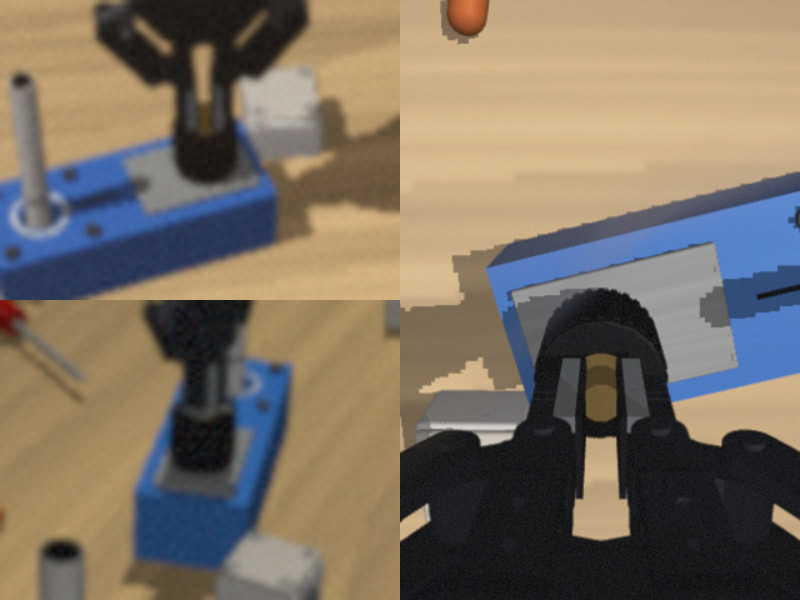

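The fingers closed on the brass stud above the nut (pads at wrist y≈286, tips at about z 95). So the real fingertips lie well behind the reported TCP. I'll work out how far from the earlier views.

```bash
python3 - <<'E'
from h import *
print("offset",bot.grasp_offset)
S,Q=cam("scene"),cam("side")
print("tip at TCP z241.3:",tri([ray(S,(244.4,179.6)),ray(Q,(371,138))]), proj(S,[556.8,-159.7,241]),proj(Q,[556.8,-159.7,241]))
st=bot.observe();C=cam("wrist",st)
e=st["eef_pos"]
for d in(0,10,20,30,35,40):print(d,proj(C,e+[11,0,d]))  # front edge of pad tip
E
```

```text
offset 18.700000000000003
tip at TCP z241.3: [ 564.12025467 -158.3767919   268.82219428] [244.39399212 186.29558011] [373.0865386  149.51334907]
0 [318.21904494 254.27983399]
10 [318.12899126 261.97793272]
20 [318.02861628 270.56665269]
30 [317.91605685 280.20844136]
35 [317.85450078 285.48602165]
40 [317.78897862 291.10732295]
```

Both views put the tips 28–35 mm behind the reported TCP. Open, lower 30 mm with a force check, then close on the nut.

```bash
python3 -m pendant '[[[0,0,0],0,-1],[[0,0,0],0,-1],[[0,0,0],0,-1],[[0,0,0],0,-1],[[0,0,0],0,-1],[[0,0,0.5],0,-1],[[0,0,0.8],0,-1],[[0,0,0.8],0,-1],[[0,0,0.5],0,-1],[[0,0,0.4],0,-1]]'; python3 -m pendant '[[[0,0,0],0,-0.2],[[0,0,0],0,-0.2],[[0,0,0],0,0.1],[[0,0,0],0,1],[[0,0,0],0,1],[[0,0,0],0,1],[[0,0,0],0,1]]'; python3 -c "
from station import bot;o=bot.observe();print(o['qpos'],o['torque'])"
```

```text
clock: 15.55
eef_pos: [528.6, -64.5, 31.9]
tcp_rot: [180.0, 0.1, -0.0]
force: [0.8, 0.5, 0.4]
finger_gap: 1.0
grip_force: 0.0
clock: 16.25
eef_pos: [529.3, -64.6, 33.4]
tcp_rot: [180.0, -0.1, 0.0]
force: [-1.7, -0.6, 5.5]
finger_gap: 0.45
grip_force: 60.0
[ 9.89077545e+00  1.90952125e+01 -1.29734873e+01  2.84806654e-02
 -5.78828799e+01  8.01064474e+01] [-0.04158126  0.60600368  0.00310525]
```

Opening 0.45 ≈ 38–40 mm, so the nut is gripped, with negligible side force. Screwing down: a positive tool turn is clockwise and lowers q6. I'll follow the thread downward while turning.

```bash
python3 -m pendant '[[[0,0,0.01],3,1],[[0,0,0.02],8,1],[[0,0,0.01],8,1],[[0,0,0.02],8,1],[[0,0,0.01],8,1],[[0,0,0.02],8,1],[[0,0,0.01],8,1],[[0,0,0.02],8,1],[[0,0,0.01],8,1],[[0,0,0.02],8,1]]';python3 -c "
from station import bot;o=bot.observe();print(o['qpos'],o['torque'])"; python3 -m pendant '[[[0,0,0.01],8,1],[[0,0,0.02],8,1],[[0,0,0.01],8,1],[[0,0,0.02],8,1],[[0,0,0.01],8,1],[[0,0,0.02],8,1],[[0,0,0.01],8,1],[[0,0,0.02],8,1],[[0,0,0.01],8,1],[[0,0,0.02],8,1]]';python3 -c "
from station import bot;o=bot.observe();print(o['qpos'],o['torque'])"
```

```text
clock: 17.25
eef_pos: [529.6, -64.4, 32.3]
tcp_rot: [-179.9, -0.0, -75.3]
force: [-2.5, 0.9, 9.4]
finger_gap: 0.449
grip_force: 60.2
[ 9.90821790e+00  1.91579078e+01 -1.30585084e+01  2.24466366e-02
 -5.76961569e+01  4.78293866e+00] [0.32735291 0.94714993 0.01364456]
clock: 18.25
eef_pos: [530.0, -64.5, 31.2]
tcp_rot: [-179.9, 0.1, -155.3]
force: [-2.6, 0.7, 9.9]
finger_gap: 0.447
grip_force: 60.4
[ 9.90158159e+00  1.92324322e+01 -1.31474112e+01  4.49376217e-02
 -5.74880585e+01 -7.52164810e+01] [0.26695099 0.95113157 0.05039876]
```

```bash
python3 -m pendant '[[[0,0,0.01],8,1],[[0,0,0.01],8,1],[[0,0,0.01],8,1],[[0,0,0.01],8,1],[[0,0,0.01],8,1],[[0,0,0.01],8,1],[[0,0,0.01],8,1],[[0,0,0.01],8,1],[[0,0,0.01],8,1],[[0,0,0.01],8,1]]';python3 - <<'E'
from h import *
st=bot.observe();print(st['qpos'],st['torque']);cv2.imwrite("pics/w8.png",bot.get_image("wrist"))
E
```

```text
clock: 19.25
eef_pos: [529.8, -64.8, 30.4]
tcp_rot: [180.0, 0.1, 124.9]
force: [-9.5, 9.7, 16.8]
finger_gap: 0.451
grip_force: 63.1
[ 9.90347962e+00  1.92934383e+01 -1.32124198e+01  9.94082477e-02
 -5.74053807e+01 -1.55080321e+02] [3.41314867 3.19530571 1.45738159]
```

The torque jumped from 0.05 to 1.46 N m after 235° (4.1 rad, within the expected 3.5–6), so it appears bottomed. A little more turn should confirm the stop, with the torque staying at the slip level.

```bash
python3 -m pendant '[[[0,0,0],4,1],[[0,0,0],4,1],[[0,0,0],0,1],[[0,0,0],0,1],[[0,0,0],0,1]]';python3 - <<'E'
from h import *
st=bot.observe();print(st['qpos'],st['torque'],st['force'])
E
```

```text
clock: 19.8
eef_pos: [530.1, -65.6, 30.3]
tcp_rot: [180.0, 0.2, 117.2]
force: [-1.5, -2.8, 8.3]
finger_gap: 0.449
grip_force: 62.5
[   9.8871786    19.30542432  -13.24752565    0.20988121  -57.35027665
 -162.76393832] [-1.11507832  0.71507135  1.39443584] [-1.52598518 -2.7629155   8.28742332]
```

The torque holds at 1.4 N m after slipping, so it is bottomed. Backing off a quarter turn (−92°, with a small allowance for wind-up). I'll compare wrist images before and after, since the nut should stay fixed in the tool frame.

```bash
python3 - <<'E'
from h import *
cv2.imwrite("pics/w9.png",bot.get_image("wrist"))
E
python3 -m pendant '[[[0,0,-0.01],-4,1],[[0,0,-0.01],-8,1],[[0,0,-0.01],-8,1],[[0,0,-0.01],-8,1],[[0,0,-0.01],-8,1],[[0,0,-0.01],-8,1],[[0,0,-0.01],-8,1],[[0,0,-0.01],-8,1],[[0,0,-0.01],-8,1],[[0,0,-0.01],-8,1]]'; python3 -m pendant '[[[0,0,-0.01],-8,1],[[0,0,-0.01],-6,1],[[0,0,0],-2,1],[[0,0,0],0,1],[[0,0,0],0,1],[[0,0,0],0,1]]';python3 - <<'E'
from h import *
st=bot.observe();print(st['qpos'],st['torque'],st['force'],st['grip_force'])
im=bot.get_image("wrist");cv2.imwrite("pics/w10.png",im);b=cv2.imread("pics/w9.png")
a=bot.get_image("scene")
for i in(b,im):
    c=i[215:310,255:390];print(c.shape,((c.min(2)>130)).sum())
S=cam("scene");p=proj(S,[557,-171,120]).astype(int);
o=np.zeros((600,800,3),np.uint8)
o[:300,:400]=cv2.resize(b[200:320,240:400],(400,300));o[300:,:400]=cv2.resize(im[200:320,240:400],(400,300))
o[:,400:]=cv2.resize(a[p[1]-70:p[1]+80,p[0]-30:p[0]+70],(400,600),interpolation=2)
cv2.imwrite("pics/c10.png",o)
E
```

```text
clock: 20.85
eef_pos: [530.7, -64.4, 31.4]
tcp_rot: [-180.0, 0.2, -166.6]
force: [-1.6, 1.4, 9.2]
finger_gap: 0.449
grip_force: 62.6
clock: 21.45
eef_pos: [530.6, -64.1, 31.6]
tcp_rot: [-179.9, 0.2, -151.0]
force: [-1.5, 1.0, 8.7]
finger_gap: 0.448
grip_force: 62.6
[ 9.91453342e+00  1.92206345e+01 -1.30947198e+01  2.24924220e-02
 -5.74715372e+01 -7.08896667e+01] [0.72740436 0.50490067 0.06056161] [-1.45451845  1.00567596  8.74242209] 62.64363884925842
(95, 135, 3) 0
(95, 135, 3) 3491
```

View pics/c10.png

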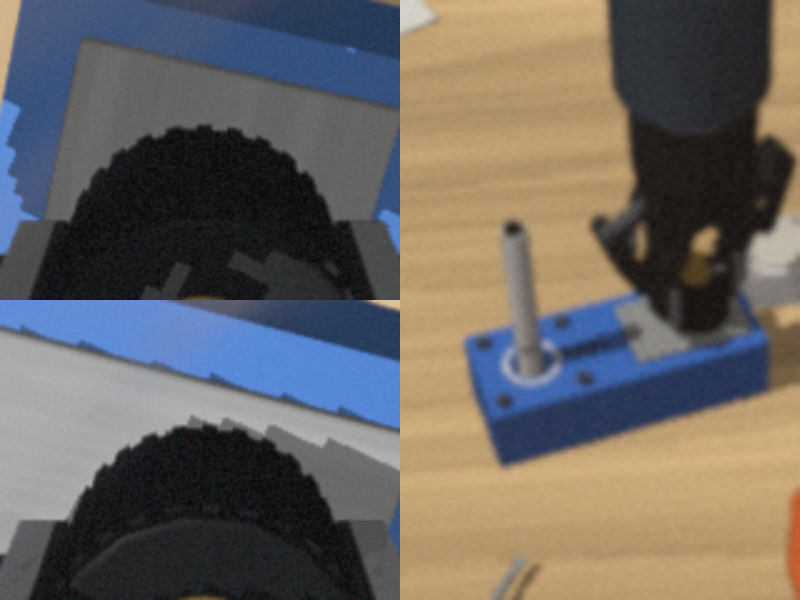

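The tool backed off 91.8° against only the 0.06 N m drag, far below the 1.4 N m slip level, so the nut followed the fingers. The nut is still gripped at 63 N, and the scene shows the conduit upright in the socket, clear of the gripper. Handing in.

```bash
python3 -c "
from station import bot;print(bot.sign_off())"
```

```text
the job is handed in; nothing more can be done
None
```

The job is handed in at about 21 s on the clock: the conduit stands fully down in the socket, released; the nut was screwed to its stop (judged by torque, not seen), backed off about 90°, and is still gripped at about 63 N.

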